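# Load the closed feed line and switch over

### The job

The lever on the feed rack leans towards the line that is open, and a bottle may only be loaded on the closed line. Pick up the tall bottle with the cap and set it gently, cap up, fully home in the leaning cradle on the side the lever leans away from; only then swing the lever right over so that it leans towards the bottle. Leave the bottle seated there and do not disturb the jar, beaker or flask.

Things in the scene. Friction and masses are not known exactly. Their poses are not given: they have to be found in the camera images.
- bottle_center (a point): centre (70 mm above the base, on the axis) of the loose bottle, standing upright on the bench left or right of the rack: amber glass, 140 mm tall, body diameter 66 mm up to 82 mm, shoulder narrowing to a 34 mm neck at 100 mm, blue screw cap of 44 mm diameter from 108 to 140 mm above the base. About 0.25 to 0.45 kg. z runs along its axis to the cap
- left_seat (a point): centre (70 mm from its base) of the bottle when fully home in the left cradle (rack's +y side). z: along the seated bottle, foot to cap, leaning 28 degrees from vertical with the cap back towards the robot; y: level, to the rack's left; x: out of the trough, forward and up. The foot plate (66 by 70 mm) lies 70 mm below along z
- right_seat (a point): centre (70 mm from its base) of the bottle when fully home in the right cradle (rack's -y side). Axes as at left_seat. Each cradle: a V trough of two steel plates behind the bottle (-x), touching it 40 degrees either side of -x, 85 mm tall from the foot plate, 84 mm wide, open towards +x and the top
- lever_knob (a point): centre of the black ball (36 mm diameter) on top of the changeover lever, which stands on a 60 mm wide steel valve block between the two cradles, its top 62 mm above the bench. The knob is 95 mm from the lever's pivot, which lies 66 mm above the bench midway between the cradles. The lever rod is 12 mm thick
- lever (a joint): angle of the lever from vertical, rad: stop at +0.55 leaning to the rack's left (+y of the seats, towards the left cradle), stop at -0.55 leaning to the right. It is top-heavy and free (well under 1 N at the knob): pushed past the middle it falls to the other stop and stays there. It may still be falling to its first stop in the opening second
- rack: the fixed feed rack, origin on the bench under the centre of its base plate (210 mm x by 360 mm y, 12 mm thick, aluminium); x points away from the robot, y to its left. The cradles' foot plates are centred 55 mm in x, 125 mm either side in y and 52 mm above the bench; the lever's pivot is at 0 in x and y, 66 mm up. Highest fixed parts are about 130 mm above the bench (the trough tops)
- jar_center (a point): bystander: centre of a squat amber jar, 80 mm diameter, 68 mm tall, wide blue cap; on the other side of the rack from the bottle
- beaker_center (a point): bystander: centre of a clear beaker, 72 mm diameter, 90 mm tall
- flask_center (a point): bystander: centre of a clear conical flask, 84 mm diameter at the foot, 104 mm tall

How it is judged:
By the outcome, as a careful person would: the job done as asked, in the order asked, and still so for the second after the job is handed in, with the robot touching nothing.
It also fails if it takes over 56 s, if anything falls off the work surface, if the arm or the gripper's body presses on something with over 40 N, if the wrist force passes 120 N, or if a joint passes its speed limit or range.

### The arm

A 6-joint arm with a two-finger parallel gripper is mounted at the origin on the work surface. World frame = base frame: x ahead of the robot, y to its left, z up, the work surface at z = 0. Lengths are in m, angles in rad, forces in N, time in s.
With the tool pointing down it reaches from about 0.35 to 0.85 m from the base axis. Payload 8.1 kg.
Tool frame: the origin (TCP) lies at the centre of the arm's flange, where the gripper is bolted on; the fingertips stand 186 mm ahead of it and the grasp point (between the pads) lies 167 mm ahead of it; z points along the fingers, y is the line along which they close (so a half turn about z gives the same grasp; the last joint's range is limited). The gripper opens to 93 mm and grips with 3 to 60 N. Pads are 15 mm wide; open, the fingers measure 128 mm over their backs; the gripper's body (75 mm by 188 mm) begins 65 mm behind the grasp point.
Start: joints at [1.076, 0.13, 1.488, -0, 1.523, -0.085], TCP at [0.239, 0.55, 0.405] pointing down, gripper open.
Joint ranges: [-2.96, 2.96], [-0.89, 2.26], [0.02, 2.5], [-1.34, 4.48], [0, 2.73], [-2.66, 2.66]. Speed limits (rad/s): [2.39, 2.39, 2.79, 3.14, 3.14, 3.14].

### API

Orientations are given as a rotation vector (axis times angle).
In Python, from plant import robot gives the robot as it stands.
- The arm moves only by the tool apply_moves, never from a script. Its argument "series" is a list of rows, each a list of 2 entries, a list of its own where there are three numbers: the shift along the tool's x, y, z in mm, then the turn, a rotation vector about the tool's x, y, z in rad. A call has 1 to 12 rows; each row shifts and turns the commanded pose from where the row before left it, along the tool's axes as they then stand; what a row does not reach is not made up. A row lasts 1/12 s, in which the tool goes at most 41.7 mm and 7.16 degrees, less where a joint would pass 70% of its speed; a pose out of reach is approached as far as the arm can. A call is refused whole if a number of a shift passes 41.7 or a number of a turn 0.125, either way. A call with a gripper value outside its range is refused whole. "claw" is the opening, from 0 (shut) to 1 (fully open), set as the call begins (left out, the last holds). The fingers move at their own pace and stop on an object; "newtons" is the grip in N (left out, the last holds). Time passes only in rows, so rows that do not move let the fingers close. It gives the time, the measured TCP pose, the force, the opening and the grip force at its end, in the units of the state.
- robot.read_state(): the state, without advancing time (a new reading comes with each control period).
- robot.read_camera(name): name is "scene" or "top" or "wrist"; returns (picture, depth): 420x560x3 uint8, blue, green, red; 420x560 float32, m along the optical axis (not along the pixel's ray), 0 where there is no reading.
- robot.calibration(name): a dict with "fx", "fy", "cx", "cy" (pixels), "extrinsics" (4x4, takes a point from world to camera coordinates). Camera axes: x right, y down, z forward; pixel columns grow to the right and rows downward; lengths in m; the calibration is good to about 2 mm. The wrist camera is an equidistant fisheye: a pixel r from the principal point sees the ray r / f radians off the axis. A picture is of the moment at which its call begins: read the wrist's pose just before it. calibration takes no time and is no camera call; for the wrist camera it gives the pose at the moment of the call.
- robot.close_job(): hands the job in; it is judged then, once.
The state is a dict: "t": time; "q": joint angles; "dq": joint speeds; "joint_torque": joint torques, N m; "tool_pos": TCP position; "orientation": TCP orientation; "force": force on the tool from outside, world axes, zero at the start; "wrist_torque": the same for the moment, N m; "opening": finger opening in m; "gripper_force": force on a finger pad.
Only numpy, scipy, OpenCV 4.12 (cv2) and the standard library are available. Lean on these libraries where they do the work, as an engineer would, in place of code of your own. Each camera call takes 0.05 s, during which the arm holds its last target. There are 200 camera calls.

## Working session

There is one attempt and no reset: what is moved stays moved. The work goes in short steps, Python scripts to look and compute and a tool call to move; the robot and the scene stay as the last step left them, time stands still between calls to the robot, and variables do not carry over. Pictures are saved under pics/ and viewed, at most 12 in all, crops included, and the job is handed in when it is done.

Besides the shell and the picture viewer there is one more tool, called after "Request:" in YAML: its name, and indented under it one key for each argument. apply_moves: Moves the arm, as the interface text tells. Its arguments: {"type":"object","properties":{"series":{"type":"array"},"claw":{"type":"number"},"newtons":{"type":"number"}},"required":["series"]}

```bash
mkdir -p pics; ls
python3 - <<'E'
from plant import robot
import cv2,numpy as np
s=robot.read_state(); print({k:np.round(v,3).tolist() for k,v in s.items()})
for n in ["scene","top"]:
    p,d=robot.read_camera(n); cv2.imwrite(f"pics/{n}0.png",p); np.save(f"pics/{n}0.npy",d)
    c=robot.calibration(n); print(n,c["fx"],c["fy"],c["cx"],c["cy"],np.round(c["extrinsics"],4).tolist(), (d>0).mean())
E
```

```text
pics
{'t': 0.0, 'q': [1.076, 0.131, 1.489, -0.0, 1.523, -0.085], 'dq': [-0.002, -0.001, 0.0, 0.001, 0.0, -0.002], 'joint_torque': [0.001, -55.982, -49.177, 0.077, 0.036, -0.0], 'tool_pos': [0.239, 0.55, 0.404], 'orientation': [-0.639, -3.075, 0.003], 'force': [-0.078, -0.44, -0.304], 'wrist_torque': [0.021, 0.026, 0.029], 'gripper_force': 0.0, 'opening': 0.093}
scene 526.3291758431238 526.3291758431238 275.80673239457514 201.90467205505706 [[-0.712, 0.7019, -0.0208, 0.4215], [0.4541, 0.4376, -0.7761, -0.1629], [-0.5356, -0.5621, -0.6302, 1.9019], [0.0, 0.0, 0.0, 1.0]] 0.9890433673469388
top 425.0461235515694 425.0461235515694 275.28030555568364 211.137490761212 [[-0.0202, -0.9995, 0.0225, -0.0005], [-0.9982, 0.0189, -0.057, 0.5702], [0.0565, -0.0236, -0.9981, 1.0932], [0.0, 0.0, 0.0, 1.0]] 0.9957908163265307
```

View pics/scene0.png

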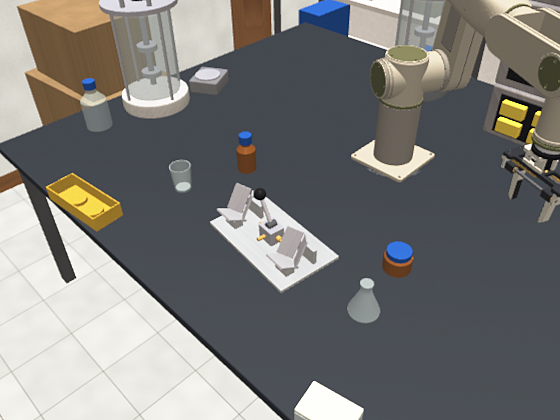

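View pics/top0.png

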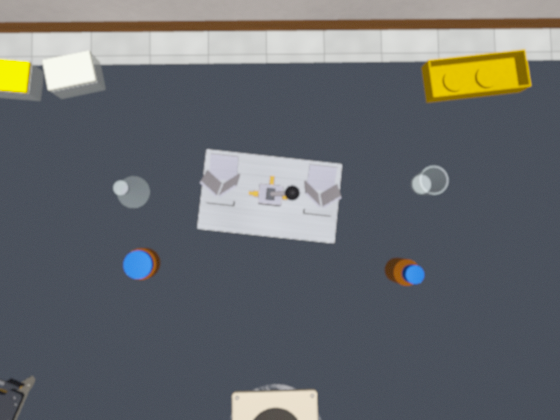

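The top view shows the rack at about (270,195) and the knob at (292,193), right of the pivot at about (270,193). So the lever leans to −y and the bottle goes in the left (+y) cradle. The bottle cap is at (414,274), the jar at (138,265), the flask at (130,190) and the beaker at (433,181). In the scene view the knob is at (260,194) and the bottle cap at (245,139).

```bash
cat > h.py <<'E'
from plant import robot
import cv2,numpy as np
from scipy.spatial.transform import Rotation as R
def ray(cal,u,v,fish=False):
    E=cal["extrinsics"]; x=(u-cal["cx"])/cal["fx"]; y=(v-cal["cy"])/cal["fy"]
    if fish:
        r=np.hypot(x,y); d=np.array([x/r*np.sin(r),y/r*np.sin(r),np.cos(r)]) if r>0 else np.array([0,0,1.])
    else: d=np.array([x,y,1.])
    d=E[:3,:3].T@d; return -E[:3,:3].T@E[:3,3], d/np.linalg.norm(d)
def plane(cal,u,v,z,fish=False):
    o,d=ray(cal,u,v,fish); return o+d*(z-o[2])/d[2]
def tri(rays):
    A=0;b=0
    for o,d in rays:
        P=np.eye(3)-np.outer(d,d); A=A+P; b=b+P@o
    p=np.linalg.solve(A,b); return p,[np.linalg.norm((np.eye(3)-np.outer(d,d))@(p-o)) for o,d in rays]
def blob(m,near,minA=20):
    n,l,st,c=cv2.connectedComponentsWithStats(m.astype(np.uint8))
    k=min((i for i in range(1,n) if st[i,4]>=minA),key=lambda i:np.hypot(*(c[i]-near)))
    return c[k],st[k],(l==k)
E
python3 - <<'E'
from h import *
C={n:robot.calibration(n) for n in("scene","top")}
im={n:cv2.imread(f"pics/{n}0.png").astype(int) for n in C}
blue={n:(im[n][...,0]>120)&(im[n][...,2]<80) for n in C}
blk={n:im[n].max(2)<25 for n in C}
for nm,mk,nt,ns in(("cap",blue,(414,274),(245,139)),("jarcap",blue,(138,265),(400,250)),("knob",blk,(292,193),(260,194))):
    bt=blob(mk["top"],nt);bs=blob(mk["scene"],ns)
    print(nm,bt[0],bt[1],bs[0],bs[1],tri([ray(C["top"],*bt[0]),ray(C["scene"],*bs[0])]))
g=im["top"]; m=(g.min(2)>110); m[:130]=0;m[250:]=0;m[:,:190]=0;m[:,350:]=0
cs=cv2.findContours(m.astype(np.uint8),0,2)[0]; c=max(cs,key=cv2.contourArea)
r=cv2.minAreaRect(c);bp=cv2.boxPoints(r)
P=np.array([plane(C["top"],u,v,.012) for u,v in bp]);print("rack",bp,P.round(4),P.mean(0),[np.linalg.norm(P[i]-P[i-1]) for i in range(4)])
# amber body
for n,near in(("top",(405,272)),("scene",(246,160))):
    a=(im[n][...,2]>im[n][...,0]+50)&(im[n][...,1]<110); print(n,blob(a,near)[:2])
E
```

```text
cap [414.51090343 274.14953271] [404 265  21  20 321] [244.63095238 134.63095238] [238 131  14   8  84] (array([ 0.41085986, -0.32932511,  0.13788087]), [np.float64(0.00036743790932930725), np.float64(0.0003674379093291779)])
jarcap [136.53323263 264.35800604] [122 252  31  28 662] [399.21794872 250.06153846] [386 241  27  19 390] (array([0.44340391, 0.33195959, 0.06766533]), [np.float64(0.0008249127512258119), np.float64(0.0008249127512258661)])Traceback (most recent call last):
  File "<stdin>", line 7, in <module>
  File "h.py", line 19, in blob
    k=min((i for i in range(1,n) if st[i,4]>=minA),key=lambda i:np.hypot(*(c[i]-near)))
ValueError: min() iterable argument is empty
```

Run:
```python
from h import *
C={n:robot.calibration(n) for n in("scene","top")}
im={n:cv2.imread(f"pics/{n}0.png").astype(int) for n in C}
for n,(u,v) in(("top",(292,193)),("scene",(260,194))): print(n,im[n][v,u],im[n][v-20:v+20:5,u].max(1), im[n][300,300])
B={}
for n,near in(("top",(292,193)),("scene",(260,194))):
    b=blob((im[n].max(2)<40)&(im[n][...,0]-im[n][...,2]<9),near); print(b[:2]); B[n]=b[0]
print("knob",tri([ray(C[n],*B[n]) for n in B]))
g=im["top"]; m=(g.min(2)>110); m[:130]=0;m[250:]=0;m[:,:190]=0;m[:,350:]=0
cs=cv2.findContours(m.astype(np.uint8),0,2)[0]; c=max(cs,key=cv2.contourArea)
r=cv2.minAreaRect(c);bp=cv2.boxPoints(r)
P=np.array([plane(C["top"],u,v,.012) for u,v in bp]);print("rack",bp,P.round(4),P.mean(0),[np.linalg.norm(P[i]-P[i-1]) for i in range(4)])
```

```text
top [74 69 69] [215 211 211  48  74  50 216 216] [92 82 75]
scene [40 40 41] [ 79  81  81  42  41   0 244 129] [84 78 74]
(array([ 15.06666667, 382.46666667]), array([ 10, 380,  12,   6,  30], dtype=int32))
(array([259.51851852, 194.66666667]), array([254, 189,  12,  11,  81], dtype=int32))
knob (array([0.56520484, 0.23936491, 0.4827279 ]), [np.float64(0.26640767059535947), np.float64(0.2664076705953596)])
rack [[193.85768 229.01567]
 [202.79305 147.32109]
 [344.8437  162.8579 ]
 [335.90833 244.55247]] [[ 0.5277  0.2011  0.012 ]
 [ 0.7422  0.1757  0.012 ]
 [ 0.6948 -0.1985  0.012 ]
 [ 0.4798 -0.1687  0.012 ]] [0.61112671 0.00238284 0.012     ] [np.float64(0.3728878957730506), np.float64(0.2159543011594076), np.float64(0.37718970005093233), np.float64(0.2171382365301073)]
```

Run:
```python
from h import *
C={n:robot.calibration(n) for n in("scene","top")}
im={n:cv2.imread(f"pics/{n}0.png").astype(int) for n in C}
m=im["top"].max(2)<76; m[:180]=0;m[206:]=0;m[:,:282]=0;m[:,304:]=0
bt=blob(m,(292,193)); print(bt[:2])
print("knob",tri([ray(C["top"],*bt[0]),ray(C["scene"],259.7,194.2)]))
def edge(n,axis,rng,lo,hi,rev):
    pts=[]
    for a in rng:
        line=(im[n][lo:hi,a] if axis==0 else im[n][a,lo:hi]).min(1).astype(float)
        d=np.diff(cv2.GaussianBlur(line[None],(3,1),0)[0]); k=np.argmin(d) if rev else np.argmax(d)
        p=lo+k+.5; pts.append((a,p) if axis==0 else (p,a))
    P=np.array([plane(C[n],u,v,.012)[:2] for u,v in pts])
    l=cv2.fitLine(P.astype(np.float32),cv2.DIST_HUBER,0,.001,.001).ravel(); return l
def X(a,b):
    t=np.linalg.solve(np.array([a[:2],-b[:2]]).T,b[2:]-a[2:]); return a[2:]+a[:2]*t[0]
F=edge("top",0,range(245,300),142,164,False); N=edge("top",0,range(210,325),222,252,True)
L=edge("top",1,list(range(155,165))+list(range(205,224)),190,212,False); Rr=edge("top",1,list(range(170,180))+list(range(212,236)),330,352,True)
for l in (F,N,L,Rr): print(np.degrees(np.arctan2(l[1],l[0])),l)
P=np.array([X(F,L),X(F,Rr),X(N,Rr),X(N,L)]);print(P,P.mean(0),[np.linalg.norm(P[i]-P[i-1]) for i in range(4)])
```

```text
(array([291.58974359, 192.5042735 ]), array([286, 187,  12,  12, 117], dtype=int32))
knob (array([ 0.60540654, -0.04745659,  0.14602122]), [np.float64(0.0003485402019549134), np.float64(0.00034854020195494804)])
82.57831 [ 0.12917095  0.9916223   0.7163648  -0.01377187]
82.79535 [0.12541367 0.99210453 0.5054656  0.01103513]
-7.2771263 [ 0.9919451  -0.12666863  0.61603135  0.18428704]
-7.19373 [ 0.99212843 -0.12522466  0.5728227  -0.17563127]
[[ 0.7401006   0.16844374]
 [ 0.69329983 -0.19083768]
 [ 0.48329723 -0.16433153]
 [ 0.5287752   0.1954294 ]] [0.6113682  0.00217598] [np.float32(0.21304144), np.float32(0.3623168), np.float32(0.21166877), np.float32(0.36262405)]
```

Request:
apply_moves:
  series:
    - [[0,0,0],[0,0,-0.095]]
    - [[0,0,0],[0,0,-0.095]]
    - [[0,0,0],[0,0,-0.093]]
    - [[-23,-33,0],[0,0,0]]
    - [[-23,-33,0],[0,0,0]]
    - [[-23,-33,0],[0,0,0]]
    - [[-23,-33,0],[0,0,0]]
    - [[-23,-33,0],[0,0,0]]
    - [[-23,-33,0],[0,0,0]]
    - [[-23,-33,0],[0,0,0]]
    - [[-23,-33,0],[0,0,0]]
    - [[-23,-33,0],[0,0,0]]
  claw: 1
  newtons: 25

```text
t: 1.1
tool_pos: [0.4071, 0.2277, 0.4045]
orientation: [-0.199, -3.135, 0.0]
force: [-0.3, -0.1, -0.3]
opening: 0.0929
gripper_force: 0.0
```

Request:
apply_moves:
  series:
    - [[-23,-33,0],[0,0,0]]
    - [[-23,-33,0],[0,0,0]]
    - [[0,0,0],[0,0,0]]
    - [[0,0,0],[0,0,0]]

```text
t: 1.43
tool_pos: [0.4447, 0.1564, 0.4043]
orientation: [-0.206, -3.134, 0.0]
force: [0.6, 0.9, -0.7]
opening: 0.0927
gripper_force: 0.0
```

```bash
cat >> h.py <<'E'
def snap(name):
    s=robot.read_state(); c=robot.calibration("wrist"); p,d=robot.read_camera("wrist"); cv2.imwrite(f"pics/{name}.png",p)
    np.savez(f"pics/{name}.npz",d=d,E=c["extrinsics"],k=[c[k] for k in("fx","fy","cx","cy")]); return s,c,p,d
def axes(s): return R.from_rotvec(s["orientation"]).as_matrix()
E
python3 - <<'E'
from h import *
s,c,p,d=snap("w1"); print(s["t"],s["tool_pos"],axes(s).round(3).tolist(),np.round(s["q"],2)); E=c["extrinsics"]
print(c["fx"],c["cx"],c["cy"],"cam",-E[:3,:3].T@E[:3,3],E[2,:3],(d>0).mean())
E
```

```text
1.4333 [0.44471311 0.15635081 0.40429497] [[-0.991, 0.131, -0.001], [0.131, 0.991, -0.0], [0.001, -0.0, -1.0]] [ 0.23 -0.22  1.83  0.    1.53 -1.21]
325.19226210127806 284.5031136625154 211.7380735345622 cam [0.37159579 0.16503303 0.384069  ] [ 0.2612546  -0.03440531 -0.96465658] 0.9924149659863946
```

View pics/w1.png

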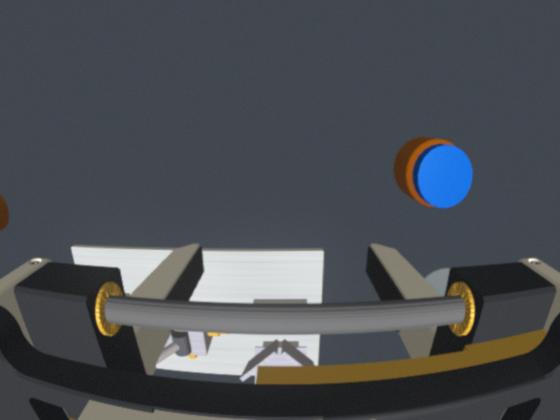

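The wrist view shows the rack's near corners at about (73,246) and (323,249), with the jar cap at (443,176). The left cradle's V is below the gripper bar at about (280,350).

Run:
```python
from h import *
z=np.load("pics/w1.npz"); c=dict(zip(("fx","fy","cx","cy"),z["k"])); c["extrinsics"]=z["E"]
for u,v,h in((73,246,.012),(323,249,.012),(443,176,.068)): print(plane(c,u,v,h,True))
# top depth: left seat local heights in the rack frame
C=robot.calibration("top"); d=np.load("pics/top0.npy"); E=C["extrinsics"]
v,u=np.mgrid[:420,:560]; P=np.stack([(u-C["cx"])/C["fx"]*d,(v-C["cy"])/C["fy"]*d,d],-1)
W=(P-E[:3,3])@E[:3,:3]; a=np.radians(-7.3); Q=W-[.6114,.0022,0]; rx=Q[...,0]*np.cos(a)+Q[...,1]*np.sin(a); ry=-Q[...,0]*np.sin(a)+Q[...,1]*np.cos(a)
for sy in(.125,-.125):
    print("strip y",sy)
    for x0 in np.arange(-.06,.105,.01):
        m=(abs(rx-x0)<.005)&(abs(ry-sy)<.012)&(d>0); print(round(x0,3),(np.percentile(W[...,2][m],[10,50,90])).round(4) if m.any() else None)
m=(abs(rx-.06)<.015)&(W[...,2]>.03)&(ry>.05); print("foot plate y",ry[m].min(),ry[m].max()); 
for z0,z1 in((.12,.14),(.10,.12)):
    m=(W[...,2]>z0)&(W[...,2]<z1)&(ry>.06)&(ry<.2); print(z0,rx[m].min(),rx[m].max(),ry[m].min(),ry[m].max())
```

```text
[ 0.48339549 -0.15745364  0.012     ]
[0.52589726 0.19271409 0.012     ]
[0.44006576 0.32637939 0.068     ]
strip y 0.125
-0.06 [0.0105 0.0128 0.0157]
-0.05 [0.0095 0.0126 0.0142]
-0.04 [0.0119 0.0167 0.0609]
-0.03 [0.0593 0.0611 0.0651]
-0.02 [0.0109 0.1005 0.1103]
-0.01 [0.0121 0.0889 0.1   ]
0.0 [0.013  0.0727 0.084 ]
0.01 [0.013  0.0546 0.0626]
0.02 [0.0109 0.0392 0.0478]
0.03 [0.014  0.0395 0.0442]
0.04 [0.0413 0.0451 0.0494]
0.05 [0.0472 0.0503 0.0543]
0.06 [0.0525 0.0552 0.0593]
0.07 [0.0579 0.0607 0.0642]
0.08 [0.063  0.0657 0.0692]
0.09 [0.0621 0.0621 0.0621]
0.1 [0.0093 0.0117 0.0136]
strip y -0.125
-0.06 [0.0103 0.0124 0.0147]
-0.05 [0.0099 0.0126 0.0153]
-0.04 [0.0103 0.0142 0.0627]
-0.03 [0.0594 0.0612 0.0633]
-0.02 [0.0106 0.1003 0.1103]
-0.01 [0.0108 0.091  0.1029]
0.0 [0.0119 0.0728 0.0847]
0.01 [0.0119 0.0538 0.0652]
0.02 [0.012  0.0376 0.0506]
0.03 [0.0142 0.0392 0.0429]
0.04 [0.0415 0.0455 0.0477]
0.05 [0.0477 0.0505 0.054 ]
0.06 [0.0517 0.0549 0.0591]
0.07 [0.0571 0.061  0.0639]
0.08 [0.0624 0.0661 0.0677]
0.09 [0.0628 0.0639 0.0644]
0.1 [0.0091 0.013  0.0155]
foot plate y 0.08371456978099685 0.15918078319603066
0.12 -0.00036632756202776423 0.006759536552308456 0.08124365131841242 0.16468050300511555
0.1 -0.024122693399741067 0.015695989459903623 0.08066426422036699 0.1675105202098665
```

Request:
apply_moves:
  series:
    - [[-2.5,-40,0],[0,0,0]]
    - [[-2.5,-40,0],[0,0,0]]
    - [[-2.5,-40,0],[0,0,0]]
    - [[-2.5,-40,0],[0,0,0]]
    - [[-2.5,-40,0],[0,0,0]]
    - [[-2.5,-40,0],[0,0,0]]
    - [[-2.5,-40,0],[0,0,0]]
    - [[-2.5,-40,0],[0,0,0]]
    - [[-2.5,-40,0],[0,0,0]]
    - [[-2.5,-40,0],[0,0,0]]
    - [[-2.5,-40,0],[0,0,0]]
    - [[-2.5,-40,0],[0,0,0]]

```text
t: 2.48
tool_pos: [0.4138, -0.3219, 0.4046]
orientation: [0.195, 3.135, 0.001]
force: [-0.4, 0.2, 0.0]
opening: 0.0929
gripper_force: 0.0
```

Request:
apply_moves:
  series:
    - [[0,0,0],[0,0,0]]
    - [[0,0,0],[0,0,0]]

```text
t: 2.65
tool_pos: [0.4137, -0.3218, 0.4039]
orientation: [-0.2, -3.134, -0.002]
force: [-0.0, 0.8, 0.2]
opening: 0.0928
gripper_force: 0.0
```

Run:
```python
from h import *
s,c,p,d=snap("w2"); A=axes(s); print(s["t"],s["tool_pos"],A.round(3).tolist(),np.round(s["q"],2))
i=p.astype(int); m=(i[...,0]>120)&(i[...,2]<90); b=blob(m,(280,220),200); print(b[:2])
q=plane(c,*b[0],.14,True); print("cap",q,"tri with top",tri([ray(c,*b[0],True),ray(robot.calibration("top"),414.5,274.1)]))
print("tool-frame mm",(A.T@(np.r_[q[:2],.291]-s["tool_pos"])*1e3).round(1))
```

```text
2.65 [ 0.41366363 -0.32183612  0.403926  ] [[-0.992, 0.127, -0.001], [0.127, 0.992, 0.002], [0.001, 0.001, -1.0]] [-0.76 -0.07  1.7   0.    1.52 -2.2 ]
(array([275.31683992, 215.68607069]), array([ 247,  188,   56,   56, 2405], dtype=int32))
cap [ 0.408717   -0.32897162  0.14      ] tri with top (array([ 0.41026692, -0.32957239,  0.1353519 ]), [np.float64(0.00038353211274735525), np.float64(0.0003835321127473703)])
tool-frame mm [  3.9  -7.9 112.9]
```

View pics/w2.png

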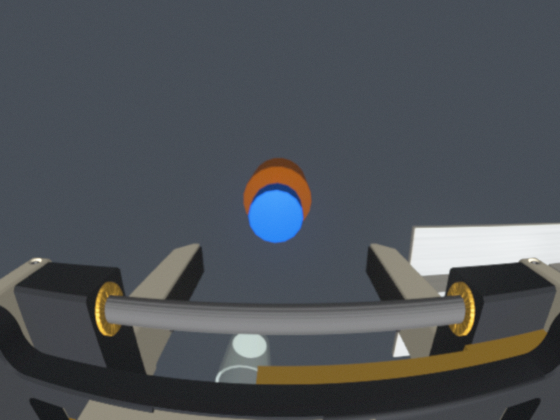

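The wrist view shows the bottle cap at (275,216), between the open fingers. The beaker, at about (245,360), is clear of them. Now I descend and grip.

Request:
apply_moves:
  series:
    - [[3,-8,0],[0,0,0]]
    - [[0,0,30],[0,0,0]]
    - [[0,0,30],[0,0,0]]
    - [[0,0,25],[0,0,0]]
    - [[0,0,15],[0,0,0]]
    - [[0,0,13],[0,0,0]]
    - [[0,0,0],[0,0,0]]
    - [[0,0,0],[0,0,0]]

```text
t: 3.37
tool_pos: [0.4095, -0.3284, 0.2919]
orientation: [-0.197, -3.135, -0.001]
force: [0.2, -0.5, 0.7]
opening: 0.0933
gripper_force: 0.0
```

Request:
apply_moves:
  series:
    - [[0,0,0],[0,0,0]]
    - [[0,0,0],[0,0,0]]
    - [[0,0,0],[0,0,0]]
    - [[0,0,0],[0,0,0]]
    - [[0,0,0],[0,0,0]]
    - [[0,0,0],[0,0,0]]
    - [[0,0,0],[0,0,0]]
    - [[0,0,0],[0,0,0]]
  claw: 0
  newtons: 50

```text
t: 4.03
tool_pos: [0.4091, -0.3293, 0.2917]
orientation: [-0.199, -3.135, -0.0]
force: [0.0, 1.3, 1.1]
opening: 0.0443
gripper_force: 0.6
```

Request:
apply_moves:
  series:
    - [[0,0,0],[0,0,0]]
    - [[0,0,0],[0,0,0]]
    - [[0,0,0],[0,0,0]]
    - [[0,0,-5],[0,0,0]]
    - [[0,0,-15],[0,0,0]]
    - [[0,0,-25],[0,0,0]]
    - [[0,0,-35],[0,0,0]]
    - [[0,0,-35],[0,0,0]]
    - [[0,0,-35],[0,0,0]]
    - [[0,0,-30],[0,0,0]]
    - [[0,0,-20],[0,0,0]]
    - [[0,0,0],[0,0,0]]

```text
t: 5.03
tool_pos: [0.4094, -0.3295, 0.4974]
orientation: [0.199, 3.129, -0.008]
force: [0.8, -0.5, -2.3]
opening: 0.0432
gripper_force: 50.0
```

```bash
cat >> h.py <<'E'
yaw=np.radians(-7.3); X=np.array([np.cos(yaw),np.sin(yaw),0]);Y=np.array([-np.sin(yaw),np.cos(yaw),0]);Z=np.array([0,0,1.])
t28=np.radians(28); sz=-np.sin(t28)*X+np.cos(t28)*Z; sx=np.cos(t28)*X+np.sin(t28)*Z
foot=np.array([.6114,.0022,.0525])+.055*X+.124*Y
T=np.c_[-sx,Y,-sz]  # tool axes when seated
def need(s,p):
    A=axes(s); return (A.T@(p-s["tool_pos"])*1e3).round(1),R.from_matrix(A.T@T).as_rotvec().round(4)
E
python3 - <<'E'
from h import *
s=robot.read_state(); print(s["t"],s["tool_pos"],foot, "seatTCP",foot+.2917*sz)
p=foot+.2917*sz; k=(s["tool_pos"][2]-p[2])/sz[2]; q=p+k*sz+.008*sx; print(q,k,need(s,q))
print(s["q"],axes(s))
E
```

```text
5.0333 [ 0.40942362 -0.32952916  0.49744651] [0.68171021 0.11820636 0.0525    ] seatTCP [0.54587537 0.1356072  0.31005581]
[0.45405191 0.14737006 0.50120229] 0.2122330943580447 (array([ 16. , 478.7,  -6.3]), array([-0.0048, -0.4822,  0.0018]))
[-7.75244113e-01 -9.58066111e-02  1.54983917e+00 -7.66617146e-05
  1.67938039e+00 -2.21919911e+00] [[-0.99194659  0.1265245   0.00578895]
 [ 0.12649132  0.99195088 -0.00577927]
 [-0.00647358 -0.00500047 -0.99996654]]
```

Request:
apply_moves:
  series:
    - [[0,12,0],[0,0,0]]
    - [[1,25,0],[0,0,0]]
    - [[1,38,0],[0,0,0]]
    - [[2,40,0],[0,0,0]]
    - [[2,40,0],[0,0,0]]
    - [[2,40,0],[0,0,0]]
    - [[2,40,0],[0,0,0]]
    - [[2,40,0],[0,0,0]]
    - [[2,40,0],[0,0,0]]
    - [[1,40,0],[0,0,0]]
    - [[1,40,0],[0,0,0]]
    - [[0,35,0],[0,0,0]]

```text
t: 6.03
tool_pos: [0.4465, 0.1022, 0.4888]
orientation: [-0.197, -3.131, 0.0]
force: [1.2, 0.2, -2.8]
opening: 0.0436
gripper_force: 50.0
```

Request:
apply_moves:
  series:
    - [[0,28,0],[0,0,0]]
    - [[0,15,0],[0,0,0]]
    - [[0,6,0],[0,0,0]]
    - [[0,0,0],[0,-0.04,0]]
    - [[0,0,0],[0,-0.07,0]]
    - [[0,0,0],[0,-0.07,0]]
    - [[0,0,0],[0,-0.07,0]]
    - [[0,0,0],[0,-0.07,0]]
    - [[0,0,0],[0,-0.07,0]]
    - [[0,0,0],[0,-0.06,0]]
    - [[0,0,0],[0,-0.032,0]]
    - [[0,0,0],[0,0,0]]

```text
t: 7.03
tool_pos: [0.453, 0.1476, 0.4892]
orientation: [0.168, 2.657, -0.043]
force: [-0.2, -0.2, -3.9]
opening: 0.0434
gripper_force: 50.0
```

Run:
```python
from h import *
s,c,p,d=snap("w3"); print(s["t"],s["tool_pos"],s["gripper_force"],s["q"])
print(need(s,foot+.2917*sz))
for n in("scene","top"): cv2.imwrite(f"pics/{n}3.png",robot.read_camera(n)[0])
a=cv2.imread("pics/scene3.png")[40:340,130:430]; cv2.imwrite("pics/s3.png",np.hstack([cv2.resize(a,(400,400)),cv2.resize(p[:400,80:480],(400,400))]))
```

```text
7.0333 [0.45301026 0.14755421 0.48915524] 49.99899744987488 [ 0.28162807 -0.4531229   1.89703776 -0.19544641  1.25802118 -1.14397007]
(array([-3.000e-01,  2.000e-01,  2.021e+02]), array([-0.0012, -0.0085,  0.0011]))
```

View pics/s3.png

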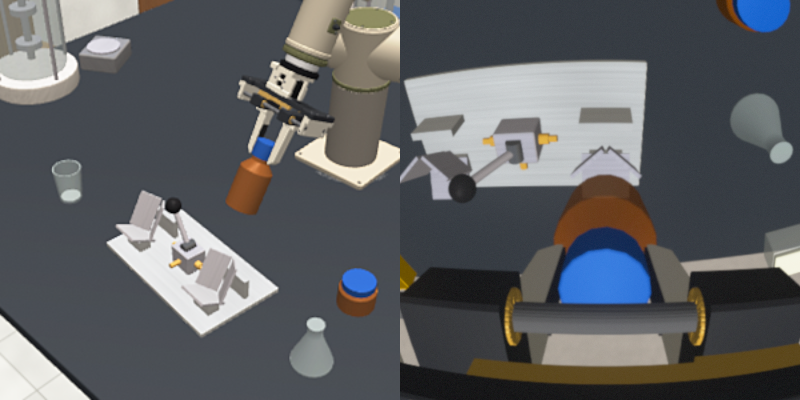

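The combined view shows the bottle held straight and tilted, with its axis in line with the left cradle's V at about (605,150). The knob is still over to the right cradle. Next I descend with an 8 mm offset out of the trough.

Request:
apply_moves:
  series:
    - [[-8,0,0],[0,-0.008,0]]
    - [[0,0,15],[0,0,0]]
    - [[0,0,25],[0,0,0]]
    - [[0,0,30],[0,0,0]]
    - [[0,0,30],[0,0,0]]
    - [[0,0,30],[0,0,0]]
    - [[0,0,20],[0,0,0]]
    - [[0,0,15],[0,0,0]]
    - [[0,0,10],[0,0,0]]
    - [[0,0,5],[0,0,0]]
    - [[0,0,0],[0,0,0]]
    - [[0,0,0],[0,0,0]]

```text
t: 8.18
tool_pos: [0.5452, 0.1363, 0.3373]
orientation: [0.168, 2.646, -0.042]
force: [-0.3, 1.0, -3.0]
opening: 0.0429
gripper_force: 50.0
```

Run:
```python
from h import *
s,c,p,d=snap("w4"); print(s["t"],s["tool_pos"],s["force"],axes(s).T@s["force"])
print(need(s,foot+.2917*sz))
b=cv2.imread("pics/w4.png"); a=robot.read_camera("scene")[0][170:300,200:350]; cv2.imwrite("pics/s4.png",np.hstack([cv2.resize(a,(460,400)),cv2.resize(p[100:400,130:430],(340,400))]))
```

```text
8.1833 [0.54523584 0.13631268 0.33727528] [-0.3401771   1.02125633 -2.9585656 ] [1.80526358 0.96960433 2.39012264]
(array([12.2, -0.6, 24.4]), array([0.0003, 0.0017, 0.0003]))
```

View pics/s4.png

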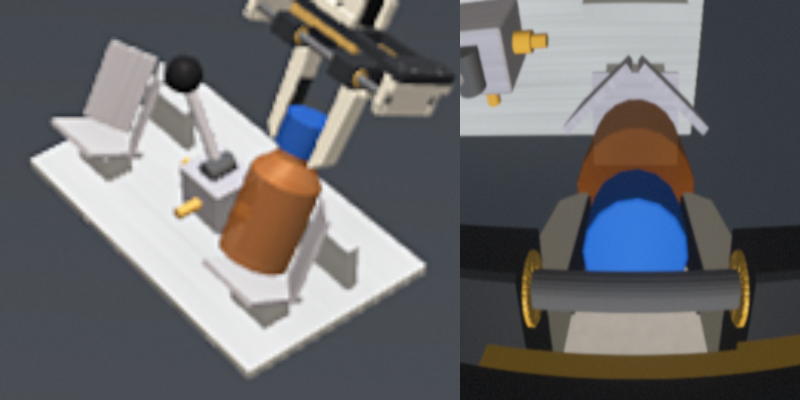

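The bottle is in front of the left trough, parallel to it and centred in the V, about 24 mm above the foot plate. I go down slowly to contact.

Request:
apply_moves:
  series:
    - [[3,0,6],[0,0,0]]
    - [[3,0,6],[0,0,0]]
    - [[0,0,4],[0,0,0]]
    - [[0,0,3],[0,0,0]]
    - [[0,0,2],[0,0,0]]
    - [[0,0,0],[0,0,0]]
    - [[0,0,0],[0,0,0]]

```text
t: 8.87
tool_pos: [0.5496, 0.1357, 0.3152]
orientation: [0.168, 2.647, -0.042]
force: [0.7, 0.2, -3.1]
opening: 0.0434
gripper_force: 50.0
```

Request:
apply_moves:
  series:
    - [[0,0,1],[0,0,0]]
    - [[0,0,0],[0,0,0]]
    - [[0,0,0],[0,0,0]]

```text
t: 9.12
tool_pos: [0.55, 0.1357, 0.3145]
orientation: [0.168, 2.647, -0.042]
force: [0.4, -0.5, -3.8]
opening: 0.0434
gripper_force: 50.0
```

Request:
apply_moves:
  series:
    - [[0,0,1],[0,0,0]]
    - [[0,0,0],[0,0,0]]
    - [[0,0,0],[0,0,0]]

```text
t: 9.37
tool_pos: [0.5504, 0.1356, 0.3135]
orientation: [0.168, 2.647, -0.042]
force: [-0.5, -0.1, -3.0]
opening: 0.0438
gripper_force: 50.0
```

Request:
apply_moves:
  series:
    - [[0,0,1],[0,0,0]]
    - [[0,0,0],[0,0,0]]
    - [[0,0,0],[0,0,0]]

```text
t: 9.62
tool_pos: [0.551, 0.1356, 0.3128]
orientation: [0.168, 2.647, -0.042]
force: [-0.4, 0.4, -2.5]
opening: 0.0432
gripper_force: 50.0
```

Request:
apply_moves:
  series:
    - [[0,0,0.7],[0,0,0]]
    - [[0,0,0],[0,0,0]]
    - [[0,0,0],[0,0,0]]

```text
t: 9.87
tool_pos: [0.5513, 0.1357, 0.3129]
orientation: [0.168, 2.646, -0.042]
force: [-7.4, -0.1, 4.4]
opening: 0.043
gripper_force: 50.0
```

Request:
apply_moves:
  series:
    - [[2,0,0],[0,0,0]]
    - [[0,0,0],[0,0,0]]
    - [[0,0,0],[0,0,0]]

```text
t: 10.12
tool_pos: [0.55, 0.1358, 0.3122]
orientation: [0.168, 2.644, -0.041]
force: [-2.7, -0.7, 3.9]
opening: 0.0433
gripper_force: 50.0
```

Request:
apply_moves:
  series:
    - [[1,0,-0.3],[0,0,0]]
    - [[0,0,0],[0,0,0]]
    - [[0,0,0],[0,0,0]]

```text
t: 10.37
tool_pos: [0.5487, 0.136, 0.3115]
orientation: [0.168, 2.646, -0.041]
force: [-3.4, 0.0, 5.3]
opening: 0.0436
gripper_force: 50.0
```

Request:
apply_moves:
  series:
    - [[1,0,0],[0,0,0]]
    - [[0,0,0],[0,0,0]]
    - [[0,0,0],[0,0,0]]

```text
t: 10.62
tool_pos: [0.548, 0.1361, 0.3113]
orientation: [0.168, 2.645, -0.041]
force: [-0.0, 0.6, 4.7]
opening: 0.0433
gripper_force: 50.0
```

Request:
apply_moves:
  series:
    - [[1,0,0],[0,0,0]]
    - [[0,0,0],[0,0,0]]
    - [[0,0,0],[0,0,0]]

```text
t: 10.87
tool_pos: [0.5472, 0.1362, 0.3108]
orientation: [0.168, 2.645, -0.041]
force: [0.1, -0.8, 6.3]
opening: 0.0432
gripper_force: 50.0
```

Run:
```python
from h import *
s=robot.read_state(); print(s["t"],s["tool_pos"],s["force"],s["wrist_torque"],need(s,foot+.2917*sz))
```

```text
10.8667 [0.54715647 0.13616848 0.3108302 ] [ 0.09792061 -0.8214183   6.32083573] [-0.09766793 -0.30762665  0.02040246] (array([ 1.4, -0.7,  0.1]), array([0.0008, 0.0034, 0.0004]))
```

Request:
apply_moves:
  series:
    - [[1,0,-0.2],[0,0,0]]
    - [[0,0,0],[0,0,0]]
    - [[0,0,0],[0,0,0]]

```text
t: 11.12
tool_pos: [0.5458, 0.1364, 0.31]
orientation: [0.168, 2.646, -0.042]
force: [-2.3, 1.2, 6.3]
opening: 0.0435
gripper_force: 50.0
```

Request:
apply_moves:
  series:
    - [[1,0,0],[0,0,0]]
    - [[0,0,0],[0,0,0]]
    - [[0,0,0],[0,0,0]]

```text
t: 11.37
tool_pos: [0.5449, 0.1365, 0.3095]
orientation: [0.168, 2.646, -0.042]
force: [-1.4, 1.7, 4.9]
opening: 0.0435
gripper_force: 50.0
```

Request:
apply_moves:
  series:
    - [[1,0,0],[0,0,0]]
    - [[0,0,0],[0,0,0]]
    - [[0,0,0],[0,0,0]]

```text
t: 11.62
tool_pos: [0.5441, 0.1366, 0.3091]
orientation: [0.168, 2.646, -0.042]
force: [-2.4, 0.3, 5.9]
opening: 0.0435
gripper_force: 50.0
```

Request:
apply_moves:
  series:
    - [[1,0,0],[0,0,0]]
    - [[0,0,0],[0,0,0]]
    - [[0,0,0],[0,0,0]]

```text
t: 11.87
tool_pos: [0.5435, 0.1366, 0.3089]
orientation: [0.168, 2.645, -0.042]
force: [1.3, 0.3, 5.2]
opening: 0.0434
gripper_force: 50.0
```

Run:
```python
from h import *
s,c,p,d=snap("w5"); print(s["t"],s["tool_pos"],s["force"],s["wrist_torque"],need(s,foot+.2917*sz))
im,dd=robot.read_camera("scene"); cv2.imwrite("pics/scene5.png",im); np.save("pics/scene5.npy",dd)
t,td=robot.read_camera("top"); cv2.imwrite("pics/top5.png",t)
cv2.imwrite("pics/s5.png",np.hstack([cv2.resize(im[190:290,240:340],(400,400),interpolation=cv2.INTER_CUBIC),cv2.resize(p[100:300,180:380],(400,400))]))
```

```text
11.8667 [0.54349783 0.13655548 0.30887722] [1.34874963 0.30393822 5.23610942] [-0.02244392 -0.45513073 -0.08100661] (array([-2.7, -0.6,  0.1]), array([0.0007, 0.003 , 0.0003]))
```

View pics/s5.png

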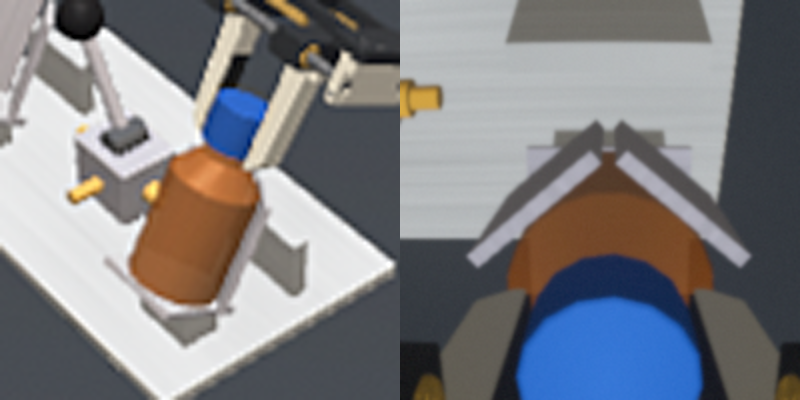

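The bottle stands on the foot plate and is nearly touching both V plates, and the x force is turning positive. One or two more small pushes.

Request:
apply_moves:
  series:
    - [[1,0,0],[0,0,0]]
    - [[0,0,0],[0,0,0]]
    - [[0,0,0],[0,0,0]]

```text
t: 12.27
tool_pos: [0.543, 0.1365, 0.3087]
orientation: [0.168, 2.644, -0.041]
force: [5.4, -0.9, 4.2]
opening: 0.0432
gripper_force: 50.0
```

Request:
apply_moves:
  series:
    - [[0.7,0,0],[0,0,0]]
    - [[0,0,0],[0,0,0]]
    - [[0,0,0],[0,0,0]]

```text
t: 12.52
tool_pos: [0.5426, 0.1365, 0.3086]
orientation: [0.168, 2.643, -0.041]
force: [7.4, -1.4, 3.3]
opening: 0.043
gripper_force: 50.0
```

Request:
apply_moves:
  series:
    - [[0,0,0],[0,0,0]]
    - [[0,0,0],[0,0,0]]
    - [[0,0,0],[0,0,0]]
  claw: 0
  newtons: 4

```text
t: 12.77
tool_pos: [0.5417, 0.1367, 0.3075]
orientation: [0.168, 2.647, -0.042]
force: [1.9, -1.2, 4.9]
opening: 0.0436
gripper_force: 4.0
```

Request:
apply_moves:
  series:
    - [[0,0,0],[0,0,0]]
    - [[0,0,0],[0,0,0]]
    - [[0,0,0],[0,0,0]]
    - [[0,0,0],[0,0,0]]
    - [[0,0,0],[0,0,0]]
    - [[0,0,0],[0,0,0]]
  claw: 0.75

```text
t: 13.27
tool_pos: [0.5414, 0.1368, 0.307]
orientation: [0.168, 2.648, -0.042]
force: [-0.4, 0.9, -0.6]
opening: 0.0693
gripper_force: 0.0
```

Run:
```python
from h import *
s,c,p,d=snap("w6"); print(s["t"],s["tool_pos"],s["force"],s["opening"])
im,dd=robot.read_camera("scene"); cv2.imwrite("pics/scene6.png",im)
cv2.imwrite("pics/s6.png",np.hstack([cv2.resize(im[190:290,240:340],(400,400),interpolation=cv2.INTER_CUBIC),cv2.resize(p[100:300,180:380],(400,400))]))
```

```text
13.2667 [0.54143059 0.13675628 0.30703065] [-0.42051963  0.8700349  -0.61791457] 0.0693024096770973
```

View pics/s6.png

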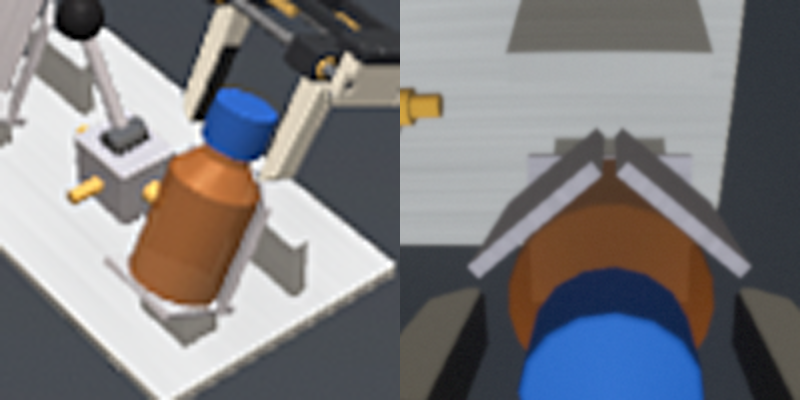

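The bottle sits in the V on the foot plate with the fingers clear on both sides. I retreat along the axis, then straighten the tool and close it.

Request:
apply_moves:
  series:
    - [[0,0,-5],[0,0,0]]
    - [[0,0,-12],[0,0,0]]
    - [[0,0,-25],[0,0,0]]
    - [[0,0,-30],[0,0,0]]
    - [[0,0,-30],[0,0,0]]
    - [[0,0,-30],[0,0,0]]
    - [[0,0,0],[0,0.1,0]]
    - [[0,0,0],[0,0.1,0]]
    - [[0,0,0],[0,0.1,0]]
    - [[0,0,0],[0,0.1,0]]
    - [[0,0,0],[0,0.086,0]]
    - [[0,0,0],[0,0,0]]

```text
t: 14.37
tool_pos: [0.4803, 0.1444, 0.4239]
orientation: [-0.2, -3.134, -0.0]
force: [1.4, -0.7, -0.1]
opening: 0.0695
gripper_force: 0.0
```

Request:
apply_moves:
  series:
    - [[0,0,0],[0,0,0]]
    - [[0,0,0],[0,0,0]]
  claw: 0

```text
t: 14.53
tool_pos: [0.4801, 0.1446, 0.4239]
orientation: [0.199, 3.128, -0.001]
force: [-0.1, 0.4, 0.5]
opening: 0.0611
gripper_force: 0.0
```

Run:
```python
from h import *
s,c,p,d=snap("w7"); A=axes(s); print(s["t"],s["tool_pos"],A.round(3).tolist(),s["opening"])
sc,_=robot.read_camera("scene"); t,_=robot.read_camera("top")
C={n:robot.calibration(n) for n in("scene","top")}
B=[]
for n,i,near in(("top",t,(240,200)),("scene",sc,(285,210))):
    cv2.imwrite(f"pics/{n}7.png",i); i=i.astype(int); b=blob((i[...,0]>120)&(i[...,2]<80),near); B.append(ray(C[n],*b[0])); print(n,b[:2])
print("cap top seen",tri(B),"expected",foot+.14*sz)
q=np.array([.6114,.0022,.42])-.1*Y; print("to pre-push",(A.T@(q-s["tool_pos"])*1e3).round(1))
```

```text
14.5333 [0.48005951 0.14459516 0.42389001] [[-0.992, 0.127, 0.007], [0.127, 0.992, -0.001], [-0.007, -0.0, -1.0]] 0.06108998901825511
top (array([215.06081081, 184.79054054]), array([206, 175,  19,  20, 296], dtype=int32))
scene (array([298.8440367 , 219.97706422]), array([291, 212,  19,  18, 218], dtype=int32))
cap top seen (array([0.624512  , 0.12609221, 0.16494706]), [np.float64(0.0009230454186113124), np.float64(0.0009230454186113091)]) expected [0.61651693 0.12655781 0.17611266]
to pre-push [-148.2 -224.6    4.9]
```

The cap centre measures (0.6245, 0.126, 0.165) against (0.624, 0.125, 0.162) expected when fully home, so the bottle is seated. Next is the lever.

Request:
apply_moves:
  series:
    - [[-18.5,-28,0],[0,0,0]]
    - [[-18.5,-28,0],[0,0,0]]
    - [[-18.5,-28,0],[0,0,0]]
    - [[-18.5,-28,0],[0,0,0]]
    - [[-18.5,-28,0],[0,0,0]]
    - [[-18.5,-28,0],[0,0,0]]
    - [[-18.5,-28,0],[0,0,0]]
    - [[-18.5,-28.5,0],[0,0,0]]
    - [[0,0,0],[0,0,0]]
    - [[0,0,0],[0,0,0]]
  claw: 0

```text
t: 15.52
tool_pos: [0.5986, -0.0983, 0.4241]
orientation: [0.203, 3.131, -0.001]
force: [0.1, 1.0, -0.4]
opening: 0.0006
gripper_force: 0.0
```

Run:
```python
from h import *
s=robot.read_state(); A=axes(s); print(s["t"],s["tool_pos"],s["opening"],s["q"])
t,_=robot.read_camera("top"); sc,_=robot.read_camera("scene"); cv2.imwrite("pics/s8.png",np.hstack([cv2.resize(sc[150:290,200:340],(400,400)),cv2.resize(t[120:260,180:360],(400,311))[:400] if 0 else cv2.resize(t[120:260,190:330],(400,400))]))
q=np.array([.6114,.0022,.331])-.1*Y; print((A.T@(q-s["tool_pos"])*1e3).round(1))
```

```text
15.5167 [ 0.59855056 -0.09832613  0.42409235] 0.0006348333267017138 [-2.47365281e-01  1.38587637e-01  1.44416743e+00  1.15551024e-04
  1.55469089e+00 -1.68885196e+00]
[ 0.4  1.4 93.1]
```

View pics/s8.png

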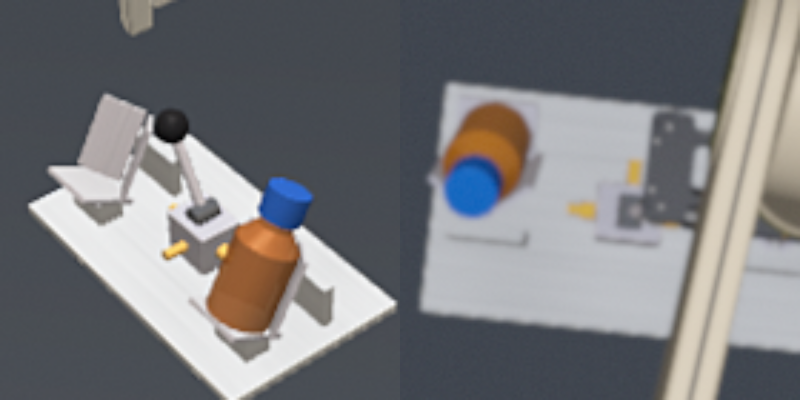

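The bottle is seated on the left, the lever leans right and the closed fingers are above the gap beyond the knob. I go down beside the knob and sweep towards +y.

Request:
apply_moves:
  series:
    - [[0,0,25],[0,0,0]]
    - [[0,0,30],[0,0,0]]
    - [[0,0,25],[0,0,0]]
    - [[0,0,13],[0,0,0]]
    - [[0,0,0],[0,0,0]]
    - [[0,5,0],[0,0,0]]
    - [[0,5,0],[0,0,0]]
    - [[0,5,0],[0,0,0]]
    - [[0,4,0],[0,0,0]]
    - [[0,4,0],[0,0,0]]
    - [[0,4,0],[0,0,0]]
    - [[0,4,0],[0,0,0]]

```text
t: 16.62
tool_pos: [0.6032, -0.0686, 0.3368]
orientation: [0.2, 3.127, -0.012]
force: [-15.7, -19.4, 32.7]
opening: 0.0001
gripper_force: 18.2
```

Request:
apply_moves:
  series:
    - [[0,4,0],[0,0,0]]
    - [[0,4,0],[0,0,0]]
    - [[0,4,0],[0,0,0]]
    - [[0,4,0],[0,0,0]]
    - [[0,4,0],[0,0,0]]
    - [[0,4,0],[0,0,0]]
    - [[0,4,0],[0,0,0]]
    - [[0,4,0],[0,0,0]]
    - [[0,4,0],[0,0,0]]
    - [[0,4,0],[0,0,0]]
    - [[0,4,0],[0,0,0]]
    - [[0,4,0],[0,0,0]]

```text
t: 17.62
tool_pos: [0.6087, -0.0178, 0.3309]
orientation: [0.198, 3.132, -0.0]
force: [0.0, -0.6, -0.5]
opening: 0.0005
gripper_force: 0.0
```

Run:
```python
from h import *
s=robot.read_state(); print(s["t"],s["tool_pos"],s["force"])
p=s["tool_pos"]-np.array([.6114,.0022,0]); print("rack y of tool",p@Y)
t,_=robot.read_camera("top"); sc,_=robot.read_camera("scene"); cv2.imwrite("pics/s9.png",np.hstack([cv2.resize(sc[150:290,200:340],(400,400)),cv2.resize(t[120:260,190:330],(400,400))]))
```

```text
17.6167 [ 0.60866746 -0.01778235  0.33089884] [ 0.02327533 -0.57526479 -0.45294855]
rack y of tool -0.020167589934097077
```

View pics/s9.png

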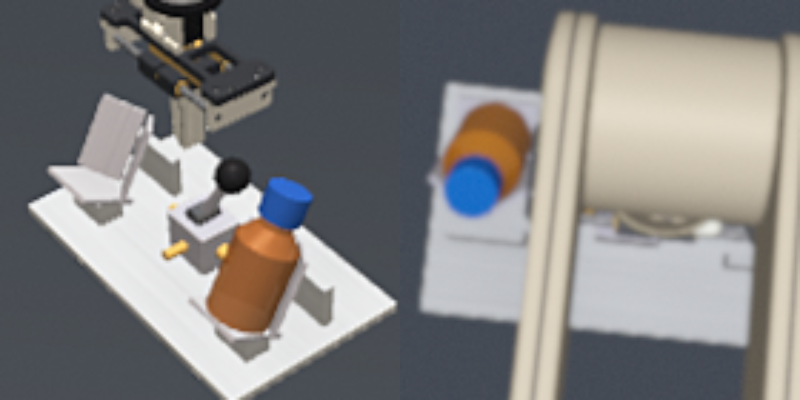

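The lever has fallen over to the left, towards the bottle, and the bottle is still seated. I retreat straight up and verify.

Request:
apply_moves:
  series:
    - [[0,-4,-10],[0,0,0]]
    - [[0,-6,-25],[0,0,0]]
    - [[0,-10,-35],[0,0,0]]
    - [[0,-20,-35],[0,0,0]]
    - [[0,-25,-30],[0,0,0]]
    - [[10,-38,0],[0,0,0]]
    - [[10,-38,0],[0,0,0]]
    - [[10,-38,0],[0,0,0]]
    - [[10,-38,0],[0,0,0]]
    - [[10,-30,0],[0,0,0]]
    - [[0,0,0],[0,0,0]]
    - [[0,0,0],[0,0,0]]

```text
t: 18.72
tool_pos: [0.5265, -0.259, 0.4664]
orientation: [0.204, 3.131, -0.0]
force: [0.3, 0.9, -0.2]
opening: -0.0
gripper_force: 0.0
```

Run:
```python
from h import *
s=robot.read_state(); print(s["t"],s["tool_pos"],s["force"])
t,_=robot.read_camera("top"); sc,_=robot.read_camera("scene"); cv2.imwrite("pics/s10.png",np.hstack([cv2.resize(sc[110:330,150:430],(400,314)),cv2.resize(t[110:300,100:342],(400,314))]))
C={n:robot.calibration(n) for n in("scene","top")}
B=[];K=[]
for n,i,near in(("top",t,(215,185)),("scene",sc,(298,220))):
    i=i.astype(int); b=blob((i[...,0]>120)&(i[...,2]<80),near); B.append(ray(C[n],*b[0]))
print("cap",tri(B),"exp",foot+.124*sz)
t=t.astype(int);sc=sc.astype(int)
m=t.max(2)<76; m[:170]=0;m[215:]=0;m[:,:232]=0;m[:,300:]=0
m2=(sc.max(2)<50); bt=blob(m,(248,190)); bs=blob(m2,(281,211)); print(bt[:2],bs[:2])
k=tri([ray(C["top"],*bt[0]),ray(C["scene"],*bs[0])]); print("knob",k,"exp",np.array([.6114,.0022,.147])+.0497*Y)
```

```text
18.7167 [ 0.52648431 -0.2589766   0.4664487 ] [ 0.31103913  0.87722214 -0.15744962]
cap (array([0.62442932, 0.12588144, 0.1647684 ]), [np.float64(0.000825747585445523), np.float64(0.0008257475854455115)]) exp [0.62396759 0.12560336 0.1619855 ]
(array([248.96 , 187.896]), array([243, 182,  13,  13, 125], dtype=int32)) (array([281.23300971, 211.27184466]), array([276, 206,  12,  12, 103], dtype=int32))
knob (array([0.61737246, 0.05116858, 0.1469112 ]), [np.float64(0.00019755262601632597), np.float64(0.00019755262601611013)]) exp [0.61771511 0.05149715 0.147     ]
```

View pics/s10.png

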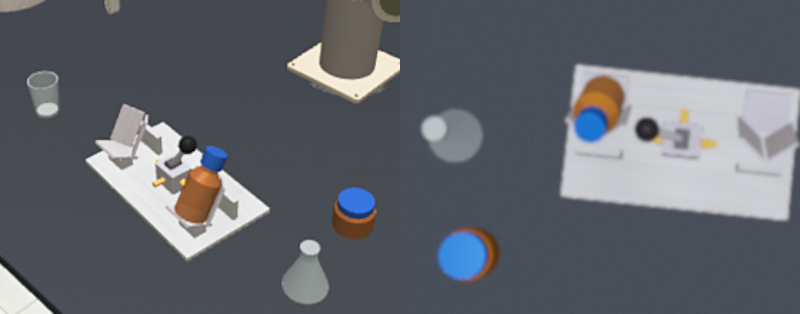

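The knob is at its left stop, within 1 mm of the expected position. The bottle is fully home and unchanged, the bystanders are undisturbed and the robot is clear, so I hand in.

```bash
python3 -c "
from plant import robot
print(robot.close_job())"
```

```text
the job is handed in; nothing more can be done
None
```

Job handed in at about 19 s: the bottle is seated cap up in the left cradle, and the lever was then swung over to lean towards it; the jar, beaker and flask were not touched, though during the swing the wrist force briefly read about 41 N with the fingertips against the knob.

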